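# Wedge the biscuit mould tight in its bench clamp

### The arm

A 6-joint arm with a two-finger parallel gripper is mounted at the origin on a cart in front of the work surface, level with it; the furniture and walls round the work are solid. World frame = base frame: x ahead of the robot, y to its left, z up, the work surface at z = 0. Lengths are in m, angles in degrees, forces in N, time in s.
With the tool pointing down it reaches from about 0.275 to 1 m from the base axis. Payload 8.4 kg.
Tool frame: the origin (TCP) lies at the very end of the fingers, on their centre line; the grasp point (between the pads) lies 19 mm behind it (r.pinch_z is the distance from the TCP to the grasp point, in m); y points along the fingers, z is the direction in which the jaws open and shut, and the axes are right-handed (so a half turn about y gives the same grasp; the last joint's range is limited). The gripper opens to 85 mm and grips with 20 to 120 N. Pads are 22 mm wide; open, the fingers measure 114 mm over their backs; the gripper's body (76 mm by 85 mm) begins 54 mm behind the grasp point. The pads swing forward as they close: fully open they stand 13 mm farther back than shut.
Start: joints at [66.44, 20.225, 93.587, -0, 66.188, -0.138], TCP at [0.248, 0.574, 0.231] pointing down, gripper open.
Joint ranges: [-150.9, 150.9], [-52.94, 120.26], [3.33, 152.33], [-74.26, 254.26], [0, 154.13], [-172.89, 172.89]. Speed limits (degrees/s): [127.2, 127.2, 159.86, 180, 180, 180].

### API

Orientations are given as a 3x3 rotation matrix whose columns are the frame's x, y, z axes.
In Python, from rig import r gives the robot as it stands.
- The arm moves only by the shell command python3 -m jog 'ROWS'. ROWS is text: rows parted by semicolons, each of 7 numbers parted by spaces: the gripper command: -1 is fully open, 1 is shut, values between are in proportion, then the shift along the tool's x, y, z in mm, then the turn, a rotation vector about the tool's x, y, z in degrees. A call has 1 to 5 rows; each row shifts and turns the pose as measured when the row begins, along the tool's axes as they then stand; what a row does not reach is not made up. A row lasts 1/12 s, in which the tool goes at most 41.7 mm and 7.16 degrees, less where a joint would pass 70% of its speed; a pose out of reach is approached as far as the arm can. A call is refused whole if a number of a shift passes 41.7 or a number of a turn 7.16, either way. A call with a gripper value outside its range is refused whole. The fingers move at their own pace and stop on an object; the grip force is fixed at half the most. Time passes only in rows, so rows that do not move let the fingers close. It gives the time, the measured TCP pose, the force and the opening at its end, in the units of the state.
- r.read_state(): the state, without advancing time (a new reading comes with each control period).
- r.grab_frame(name): name is "side" or "top"; returns the picture (480x640x3 uint8, blue, green, red); there is no depth.
- r.camera_info(name): a dict with "K" (3x3 intrinsics, pixels), "distortion" ([k1, k2, p1, p2, k3] as OpenCV has them; the pictures are not rectified), "rvec" (rotation vector, rad) and "tvec" (3), from world to camera coordinates, as OpenCV has them. Camera axes: x right, y down, z forward; pixel columns grow to the right and rows downward; lengths in m; the calibration is good to about 2 mm. A picture is of the moment at which its call begins. camera_info takes no time and is no camera call.
- r.sign_off(): hands the job in, once; it reports no verdict.
Trained networks look in the newest picture that a camera, given by its name, has taken for a name from the list of things; names that differ only in an ending like _2 or _b are one class to them, and where a whole thing is asked for, a point or a joint stands for the part that bears it (a point fixed in the world has none). Each returns a list of dicts, best first, with "conf" (0 to 1); they miss things now and then, are a little off and sometimes report something else, mostly with a low value. They report only what shows in the picture. A call takes as long as a camera call.
- r.spot_in(camera, query): "pixel" ([column, row] in pixels, amid what is visible of it).
The state is a dict: "t": time; "qpos": joint angles; "dq": joint speeds; "joint_efforts": joint torques, N m; "eef_pos": TCP position; "eef_rot": TCP orientation; "contact_force": force on the tool from outside, world axes, zero at the start; "moment": the same for the moment, N m; "opening": finger opening in m.
Only numpy, scipy, OpenCV 4.12 (cv2) and the standard library are available. Lean on these libraries where they do the work, as an engineer would, in place of code of your own. Each camera call takes 0.05 s, during which the arm holds its last target. There are 200 camera calls.

### The job

Lock the biscuit mould in its wooden bench clamp with the loose wooden wedge: lay the wedge flat in the mouth of the slot between the dark fixed cheek and the red sliding jaw, thin end first, and let go of it there while it still sits loosely. Then tap or push its thick end forward until the red jaw is tight against the mould and the wedge stops moving, and leave it there. Do not push the jaw over by hand first, and do not knock the other things about.

Things in the scene. Friction and masses are not known exactly. Their poses are not given: they have to be found in the camera images.
- clamp: Fixed bench clamp, waxed wood, on a 10 mm plywood base. Origin: worktop height, under the slot mouth, 21.5 mm to the left (+y) of the cheek's front corner. x points into the slot (away from the robot), y left to jaw and mould, z up. Dark fixed cheek x 0 to 125 mm, top z 48; its slot face runs from y -21.5 at x 0 to y -9 at x 125. Pale mould board with six hollows, fixed, y 62 to 202, top z 38. Back bar at x 127, top z 36.
- tongue_end (a point): Middle of the front edge of the base's tongue, at its top (10 mm above the worktop), 125 mm in front of the slot mouth. The tongue is flat, level with the slot floor, 70 mm wide here and 110 mm at the slot; the wedge slides on it.
- jaw (a joint): Red sliding jaw, top 44 mm above the worktop: metres moved towards the mould (clamp +y). 0 = drawn back 9 mm from the mould; starts at 0 to 0.003; 0.009 = tight on the mould, a hard stop. It drags with about 3 N and stays where left, so driving the wedge takes a level push of about 5 to 12 N (more if also pressed down); at the stop the force rises steeply. Its slot face mirrors the cheek's slope.
- cheek_corner (a point): Foot of the fixed cheek's front corner, at the right side of the slot mouth, 10 mm above the worktop.
- jaw_corner (a point): Foot of the red jaw's front corner, left side of the slot mouth, 10 mm above the worktop; moves with the jaw. The mouth centre is midway between this and cheek_corner. The mouth is 34 to 37 mm wide at the start (the wedge goes in 50 to 65 mm before it meets the jaw's drag), 43 mm when tight.
- wedge: Pale loose wooden wedge lying flat, 130 mm long, 36 mm high, 0.14 kg. Thick end: a parallel block 30 mm long, 44 mm wide, a 12 mm blue painted band round its middle (grip it here, across y); then it tapers evenly on both sides over 100 mm to 24 mm. Origin: underside, middle of that block, 15 mm from the butt; x to the thin end, z up. Driven home the thin end is about 95 mm inside the mouth.
- wedge_tip (a point): Middle of the wedge's thin end, at its underside (115 mm from its origin along x).
- wedge_butt (a point): Middle of the flat butt face at the thick end, 18 mm above the wedge's underside, 15 mm behind its origin; tap here along the wedge's x. About 35 mm outside the slot mouth when home.
- shaker: Bystander: steel flour shaker, 69 mm wide, 106 mm tall; origin at underside centre.
- tape: Bystander: roll of masking tape, 82 mm wide, 24 mm high; origin at underside centre.
- cutter: Bystander: small steel ring cutter, 55 mm wide, 31 mm high; origin at underside centre.
- dessert: Bystander: paper cup of set custard, 59 mm wide, 44 mm high; origin at underside centre.

How it is judged (in metres and radians):
On the way, in this order (a step that is already met when the one before it is completed fails the run):
1. The wedge lies flat in the slot's mouth, thin end at least 15 mm inside, roughly in line, let go, with the jaw still at least 2.5 mm short of the mould (x of wedge_tip in the frame of clamp above 0.015 m and y of wedge_tip in the frame of clamp between -0.025 and 0.02 m and angle between the x axis of wedge and the x axis of clamp, either way round below 0.3 rad and z of wedge in the frame of clamp between 0.006 and 0.014 m and contact force between wedge and the arm below 0.05 N and value of joint jaw below 0.0065 m), for 0.1 s.
2. The wedge is driven in until the jaw is tight (value of joint jaw above 0.008 m and x of wedge_tip in the frame of clamp above 0.075 m), for 0.1 s.
At the end, for the whole second after the job is handed in: The red jaw stands within 1 mm of the mould (joint over 8 mm of 9), the wedge lies flat on the base (within 4 mm), in line with the slot (within 0.12 rad), its thin end 75 to 110 mm inside the mouth, at rest; shaker, tape, cutter and custard cup are within 25 mm of where they stood (all of step 2 and x of wedge_tip in the frame of clamp below 0.11 m and angle between the x axis of wedge and the x axis of clamp, either way round below 0.12 rad and z of wedge in the frame of clamp between 0.006 and 0.014 m and linear speed of wedge below 0.01 m/s and distance of each of shaker, tape, cutter, dessert from where it was at the start of the episode below 0.025 m); the robot touches nothing.
It fails at once if A bystander is knocked away (over 25 mm) or tipped (distance of any of shaker, tape, cutter, dessert from where it was at the start of the episode above 0.025 m or angle between any of shaker, tape, cutter, dessert's own z axis and vertical above 0.5 rad).
It also fails if it takes over 51 s, if anything falls off the work surface, if the arm or the gripper's body presses on something with over 40 N, if the wrist force passes 120 N, or if a joint passes its speed limit or range.

## Working session

There is one attempt and no reset: what is moved stays moved. The work goes in short steps, Python scripts to look and compute and a shell command to move; the robot and the scene stay as the last step left them, time stands still between calls to the robot, and variables do not carry over. Pictures are saved under pics/ and viewed, about 8 in all and at most 12, crops included, and the job is handed in when it is done.

```bash
mkdir -p pics; ls; cat > h.py <<'E'
import numpy as np, cv2
from rig import r
def cam(n):
    c=r.camera_info(n); return np.array(c["K"],float),np.array(c["distortion"],float),np.array(c["rvec"],float),np.array(c["tvec"],float)
def ray(n,p):
    K,D,rv,t=cam(n); u=cv2.undistortPoints(np.array([[p]],float),K,D)[0,0]
    R=cv2.Rodrigues(rv)[0]; d=R.T@np.array([u[0],u[1],1]); return -R.T@t.ravel(), d/np.linalg.norm(d)
def atz(n,p,z):
    c,d=ray(n,p); return c+d*(z-c[2])/d[2]
def tri(a,b):
    (c1,d1),(c2,d2)=ray("side",a),ray("top",b)
    s=np.linalg.lstsq(np.c_[d1,-d2],c2-c1,rcond=None)[0]
    p,q=c1+s[0]*d1,c2+s[1]*d2; return (p+q)/2,np.linalg.norm(p-q)
def proj(n,P):
    K,D,rv,t=cam(n); return cv2.projectPoints(np.array(P,float).reshape(-1,3),rv,t,K,D)[0][:,0]
E
python3 - <<'E'
from h import *
np.set_printoptions(precision=3,suppress=True)
for n in("side","top"):
    cv2.imwrite(f"pics/{n}0.png",r.grab_frame(n))
    print(n,ray(n,[320,240]))
N=["clamp","tongue_end","jaw","cheek_corner","jaw_corner","wedge","wedge_tip","wedge_butt","shaker","tape","cutter","dessert"]
for q in N:
    o=[r.spot_in(n,q)[:2] for n in("side","top")]
    print(q,[[(np.round(e["pixel"],1).tolist(),round(e["conf"],2)) for e in l] for l in o])
    if o[0] and o[1]: print("   ",*tri(o[0][0]["pixel"],o[1][0]["pixel"]))
s=r.read_state();print(s["t"],s["eef_pos"],s["eef_rot"],s["opening"])
E
```

```text
pics
side (array([-0.161,  1.28 ,  0.764]), array([ 0.458, -0.78 , -0.427]))
top (array([0.408, 0.028, 1.46 ]), array([ 0.112,  0.013, -0.994]))
clamp [[([269.2, 265.3], 0.65), ([290.3, 323.5], 0.18)], [([321.7, 215.0], 0.85)]]
    [ 0.678  0.064 -0.015] 0.08716688043713365
tongue_end [[([269.1, 260.9], 0.59), ([383.8, 220.2], 0.58)], [([320.3, 216.2], 0.63)]]
    [0.673 0.069 0.003] 0.08919567800541929
jaw [[([295.8, 245.0], 0.57), ([214.2, 310.1], 0.16)], [([330.0, 209.9], 0.92), ([321.5, 216.6], 0.65)]]
    [0.651 0.024 0.043] 0.015167533815860163
cheek_corner [[([270.2, 264.4], 0.89)], [([318.3, 217.3], 0.57), ([330.0, 209.7], 0.55)]]
    [ 0.67   0.073 -0.006] 0.08477986137554076
jaw_corner [[([386.5, 218.5], 0.72), ([291.5, 240.9], 0.64)], [([333.6, 212.9], 0.97)]]
    [ 0.513 -0.024  0.158] 0.2197516015867451
wedge [[([383.8, 221.3], 0.59)], [([466.1, 258.3], 0.88), ([457.4, 191.0], 0.5)]]
    [ 0.526 -0.322  0.01 ] 0.01013561653251143
wedge_tip [[([382.9, 220.8], 0.57)], [([463.7, 258.0], 0.75)]]
    [ 0.526 -0.314  0.015] 0.009892177238348641
wedge_butt [[([385.6, 221.0], 0.69)], [([462.9, 260.7], 0.64), ([457.1, 192.6], 0.33)]]
    [ 0.517 -0.313  0.016] 0.006331570330351991
shaker [[([291.7, 242.4], 0.6)], [([459.5, 191.1], 0.91), ([320.8, 215.4], 0.53)]]
    [ 0.789 -0.298 -0.114] 0.16504357029354957
tape [[([294.0, 325.6], 0.51)], [([195.2, 288.7], 0.93), ([464.4, 261.2], 0.42)]]
    [0.453 0.361 0.025] 0.0034648941956770796
cutter [[([269.3, 265.9], 0.73), ([247.3, 316.6], 0.6)], [([456.4, 191.6], 0.52), ([174.7, 246.6], 0.49)]]
    [ 0.836 -0.285 -0.21 ] 0.24454769565692128
dessert [[([214.9, 308.2], 0.64), ([268.6, 265.5], 0.63)], [([178.4, 201.6], 0.92)]]
    [0.666 0.399 0.033] 0.013360299876222786
1.3 [0.248 0.574 0.231] [[ 0.918  0.     0.398]
 [-0.398  0.     0.918]
 [ 0.    -1.     0.   ]] 0.08562130099148263
```

View pics/top0.png

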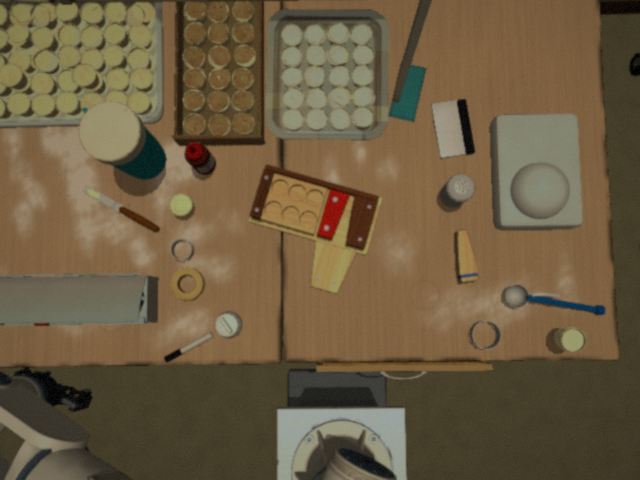

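View pics/side0.png

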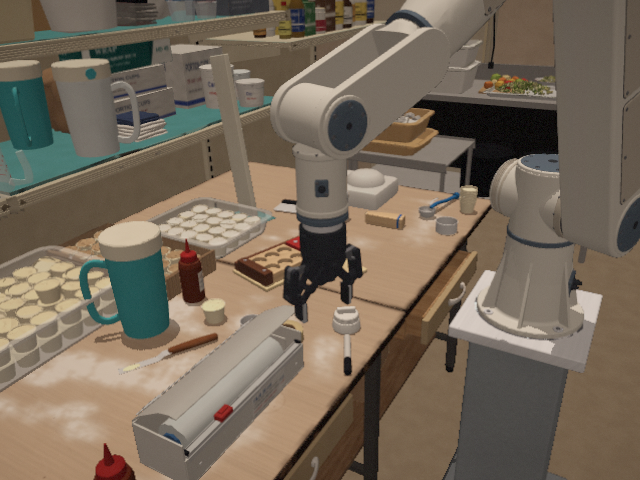

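Top view: the wedge is at about (466,258), butt with the blue band at the bottom (467,278) and tip at (462,232). The clamp is at (318,210), with its slot mouth near (333,240) and tongue end near (325,291). The side view shows the wedge at (384,221); the arm hides part of the clamp there. I'll enlarge the top view for accuracy.

```bash
python3 - <<'E'
from h import *
im=cv2.imread("pics/top0.png")
a=cv2.resize(im[160:300,240:390],None,fx=4,fy=4,interpolation=cv2.INTER_CUBIC)  # 600x560
b=cv2.resize(im[225:290,445:490],None,fx=4,fy=4,interpolation=cv2.INTER_CUBIC) #180x260
s=cv2.imread("pics/side0.png")[205:235,360:410]; s=cv2.resize(s,None,fx=4,fy=4,interpolation=cv2.INTER_CUBIC)
o=np.zeros((560,800,3),np.uint8);o[:560,:600]=a;o[:260,600:780]=b;o[300:420,600:800]=s
cv2.imwrite("pics/crop0.png",o)
E
```

```text
(no output)
```

View pics/crop0.png

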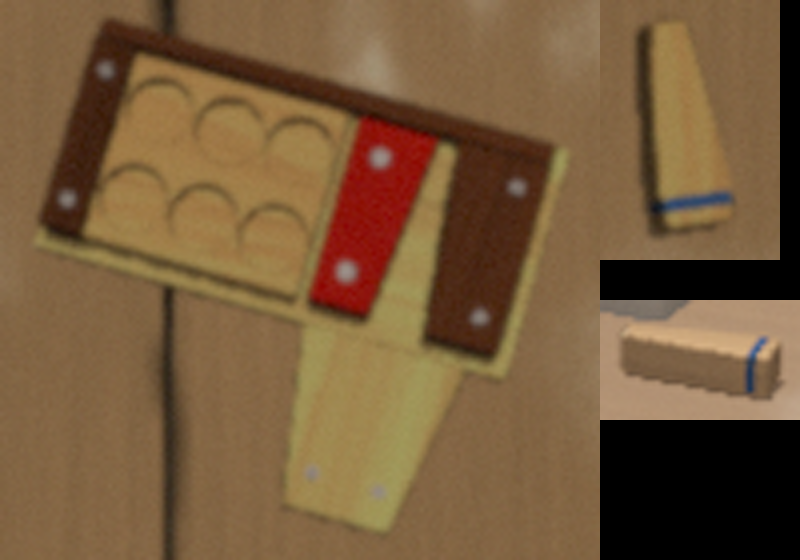

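```bash
cat > fit.py <<'E'
from h import *
from scipy.optimize import least_squares
def place(p,P):
    c,s=np.cos(p[2]),np.sin(p[2]); P=np.array(P,float)
    return np.c_[p[0]+c*P[:,0]-s*P[:,1],p[1]+s*P[:,0]+c*P[:,1],P[:,2]]
def fit(obs,p0):
    f=lambda p:np.concatenate([(proj(n,place(p,[P]))[0]-px) for n,P,px in obs]).ravel()
    o=least_squares(f,p0,loss="soft_l1");return o.x,f(o.x).reshape(-1,2)
E
python3 - <<'E'
from fit import *
np.set_printoptions(precision=4,suppress=True)
def T(u,v,ox,oy,bx=0,by=0): return np.array([(u-bx+.5)/4-.5+ox,(v-by+.5)/4-.5+oy])
A=lambda u,v:T(u,v,240,160); B=lambda u,v:T(u,v,445,225,600,0); S=lambda u,v:T(u,v,360,205,600,300)
m=1e-3
cl=[("top",(-.125,.035,.01),A(287,503)),("top",(-.125,-.035,.01),A(388,532)),("top",(0,-.0215,.01),A(426,343)),
    ("top",(.125,-.009,.048),A(457,149)),("top",(0,.062,.038),A(303,297)),("top",(0,.202,.038),A(84,236))]
pc,e=fit(cl,[.6,0,-.2]);print("clamp",pc,"\n",e)
w=[("top",(.115,.012,.036),B(655,26)),("top",(.115,-.012,.036),B(685,23)),("top",(0,.022,.036),B(654,207)),("top",(0,-.022,.036),B(732,198)),
   ("side",(.115,.012,.036),S(621,330)),("side",(.115,.012,0),S(621,372)),("side",(-.015,.022,0),S(757,396))]
pw,e=fit(w,[.53,-.32,0]);print("wedge",pw,"\n",e)
# height check
print(tri(S(621,330),B(655,26)))
im=cv2.imread("pics/top0.png")
big=cv2.resize(im[160:310,240:500],None,fx=3,fy=3,interpolation=cv2.INTER_CUBIC)
def dr(p,P,c):
    q=((proj("top",place(p,P))-[240,160]+.5)*3).astype(int);cv2.polylines(big,[q],True,c,1)
dr(pc,[(-.125,.035,.01),(-.125,-.035,.01),(0,-.055,.01),(0,.055,.01)],(0,255,0))
dr(pc,[(0,-.0215,.048),(.125,-.009,.048),(.125,-.055,.048),(0,-.055,.048)],(255,255,0))
dr(pc,[(0,.062,.038),(.125,.062,.038),(.125,.202,.038),(0,.202,.038)],(255,0,255))
dr(pw,[(-.015,.022,.036),(.015,.022,.036),(.115,.012,.036),(.115,-.012,.036),(.015,-.022,.036),(-.015,-.022,.036)],(0,255,0))
cv2.imwrite("pics/ov.png",big)
for n,q in (("shaker",[459.5,191.1]),("cutter",[182,250]),("tape",[187,284]),("dessert",[180,206])):print(n,atz("top",q,.03))
E
```

```text
clamp [ 0.5652  0.0009 -0.2982] 
 [[-0.7285  0.2522]
 [ 0.5326  0.8599]
 [-0.2648 -0.5328]
 [ 1.6433 -2.6229]
 [-1.146   0.4471]
 [ 0.2744  0.0835]]
wedge [ 0.4762 -0.3202  0.0818] 
 [[-0.727  -0.9564]
 [ 1.3601 -1.101 ]
 [ 0.8745 -0.0752]
 [-0.9027  0.5435]
 [ 0.1186  1.017 ]
 [-0.0007  0.4406]
 [ 2.365   1.568 ]]
(array([ 0.5885, -0.2989,  0.0398]), np.float64(0.003428244202216936))
shaker [ 0.6901 -0.3081  0.03  ]
cutter [0.5485 0.3935 0.03  ]
tape [0.4629 0.3799 0.03  ]
dessert [0.6607 0.4001 0.03  ]
```

View pics/ov.png

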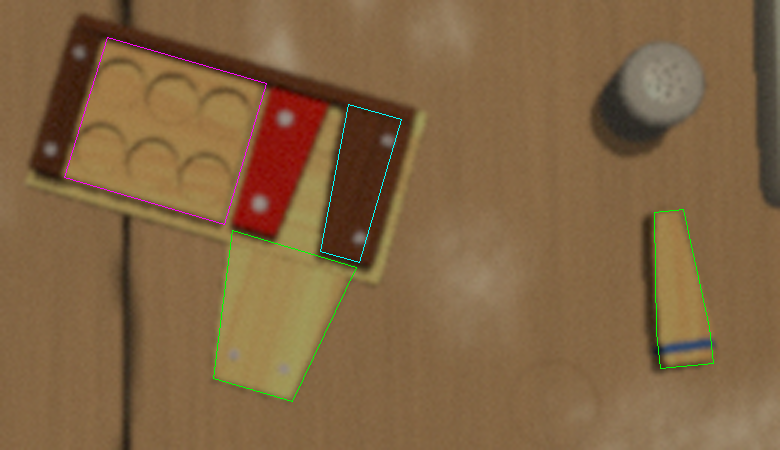

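Overlay matches the scene to about 1 pixel. The clamp is at (0.565, 0.001) with yaw -17.1°. The wedge is at (0.476, -0.320) with yaw 4.7°, and its top measures 40 mm high. Next I turn the tool by 28° and travel to the wedge.

```bash
python3 -m jog '-1 0 0 0 0 -7 0;-1 0 0 0 0 -7 0;-1 0 0 0 0 -7 0;-1 0 0 0 0 -7 0;-1 7 0 -41 0 0 0' && python3 -m jog '-1 7 0 -41 0 0 0;-1 7 0 -41 0 0 0;-1 7 0 -41 0 0 0;-1 7 0 -41 0 0 0;-1 7 0 -41 0 0 0'
```

```text
t: 1.72
eef_pos: [0.2585, 0.538, 0.2313]
eef_rot: [[0.995, 0.0, -0.1], [0.1, 0.004, 0.995], [0.001, -1.0, 0.004]]
contact_force: [0.1, -1.5, 0.7]
opening: 0.0849
t: 2.13
eef_pos: [0.3133, 0.3353, 0.2296]
eef_rot: [[0.994, 0.001, -0.108], [0.108, 0.005, 0.994], [0.002, -1.0, 0.004]]
contact_force: [1.2, 0.9, 0.7]
opening: 0.0853
```

```bash
python3 -m jog '-1 6 0 -41 0 0.5 0;-1 6 0 -41 0 0.5 0;-1 6 0 -41 0 0.5 0;-1 6 0 -41 0 0 0;-1 6 0 -41 0 0 0' && python3 -m jog '-1 6 0 -41 0 0 0;-1 6 0 -41 0 0 0;-1 6 0 -41 0 0 0;-1 6 0 -41 0 0 0;-1 6 0 -41 0 0 0' && python3 -m jog '-1 6 0 -41 0 0 0;-1 6 0 -41 0 0 0;-1 6 0 -41 0 0 0;-1 6 0 -41 0 0 0;-1 5 0 -20 0 0 0'; python3 - <<'E'
from h import *
for n in("side","top"):
    cv2.imwrite(f"pics/{n}1.png",r.grab_frame(n))
a=cv2.resize(cv2.imread("pics/side1.png")[150:270,300:500],None,fx=4,fy=4,interpolation=cv2.INTER_CUBIC)
cv2.imwrite("pics/c1.png",a)
print(r.read_state()["qpos"])
E
```

```text
t: 2.55
eef_pos: [0.3608, 0.1324, 0.2298]
eef_rot: [[0.997, 0.005, -0.083], [0.083, 0.006, 0.997], [0.006, -1.0, 0.006]]
contact_force: [1.0, 0.0, -0.5]
opening: 0.0857
t: 2.97
eef_pos: [0.4063, -0.0713, 0.2309]
eef_rot: [[0.996, 0.012, -0.084], [0.084, 0.007, 0.996], [0.012, -1.0, 0.006]]
contact_force: [1.8, 0.1, -0.2]
opening: 0.0852
t: 3.38
eef_pos: [0.4492, -0.258, 0.2319]
eef_rot: [[0.997, 0.017, -0.08], [0.08, 0.004, 0.997], [0.017, -1.0, 0.003]]
contact_force: [0.1, 0.5, 0.7]
opening: 0.0856
[ -30.41558714   10.28021257  107.0036233     0.79090976   62.01717479
 -125.3008482 ]
```

```bash
python3 - <<'E'
from h import *
im=cv2.imread("pics/side1.png")
a=cv2.resize(im[170:240,340:440],None,fx=4,fy=4,interpolation=cv2.INTER_CUBIC)
b=cv2.resize(im[225:295,220:380],None,fx=4,fy=4,interpolation=cv2.INTER_CUBIC)
o=np.zeros((570,640,3),np.uint8);o[:280,:400]=a;o[285:565,:640]=b
cv2.imwrite("pics/c1.png",o)
E
```

```text
(no output)
```

View pics/c1.png

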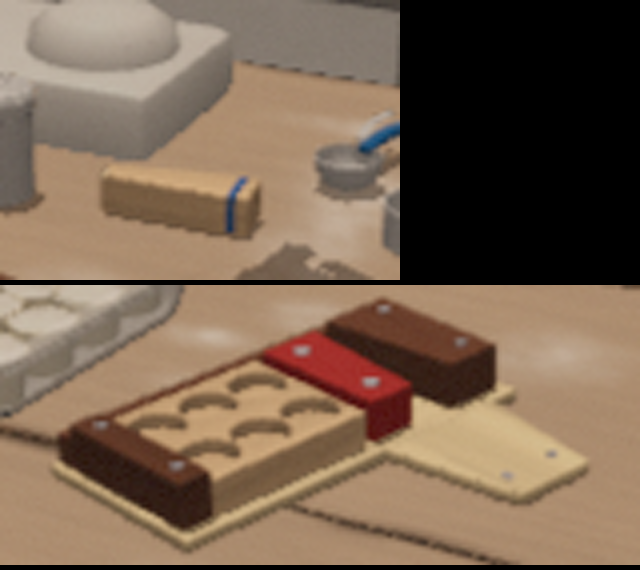

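Side view: the wedge's thin end is at (365,213)–(365,223) and its band foot at (398,228). The tongue end runs from (350,279) to (367,269), and nothing has moved. I refit using both views.

```bash
python3 - <<'E'
from fit import *
np.set_printoptions(precision=4,suppress=True)
def T(u,v,ox,oy,bx=0,by=0): return np.array([(u-bx+.5)/4-.5+ox,(v-by+.5)/4-.5+oy])
A=lambda u,v:T(u,v,240,160); B=lambda u,v:T(u,v,445,225,600,0); S=lambda u,v:T(u,v,340,170); C=lambda u,v:T(u,v,220,225,0,285)
cl=[("top",(-.125,.035,.01),A(287,503)),("top",(-.125,-.035,.01),A(388,532)),("top",(0,-.0215,.01),A(426,343)),
    ("top",(0,.062,.038),A(303,297)),("top",(0,.202,.038),A(84,236)),
    ("side",(-.125,.035,.01),C(521,498)),("side",(-.125,-.035,.01),C(587,461)),("side",(0,.062,.038),C(366,411)),("side",(0,.202,.038),C(213,474))]
pc,e=fit(cl,[.6,0,-.2]);print("clamp",pc,"\n",e)
w=[("top",(.115,.012,.036),B(655,26)),("top",(.115,-.012,.036),B(685,23)),("top",(0,.022,.036),B(654,207)),("top",(0,-.022,.036),B(732,198)),
   ("side",(.115,.012,.036),S(102,170)),("side",(.115,.012,0),S(102,213)),("side",(0,.022,0),S(231,232)),("side",(0,.022,.036),S(236,191))]
pw,e=fit(w,[.53,-.32,0]);print("wedge",pw,"\n",e)
print(tri(C(521,498),A(287,503)),tri(C(587,461),A(388,532)),tri(S(236,191),B(654,207)))
j=tri(C(410,386),A(369,308)); print("jaw top corner",j)
c,s=np.cos(pc[2]),np.sin(pc[2]);d=j[0][:2]-pc[:2];print("in clamp",c*d[0]+s*d[1],-s*d[0]+c*d[1])
E
```

```text
clamp [ 0.566   0.0004 -0.3042] 
 [[-0.7848 -0.2294]
 [ 0.4269  0.5358]
 [-0.0798 -0.7983]
 [-0.8993 -0.012 ]
 [ 0.623  -0.6887]
 [-0.0195 -0.9627]
 [ 0.9733 -0.3129]
 [ 0.5064  0.3176]
 [ 0.03    1.4426]]
wedge [ 0.4754 -0.3222  0.1036] 
 [[-0.894  -0.4575]
 [ 1.1669 -0.8085]
 [ 1.7269  0.4149]
 [-0.0982  0.6488]
 [ 0.1493  1.129 ]
 [ 0.0276  0.3066]
 [ 0.0378  1.695 ]
 [-0.8077  1.7901]]
(array([0.4573, 0.0697, 0.0061]), np.float64(0.0012247311484002603)) (array([0.4381, 0.0057, 0.0091]), np.float64(0.001016433064464604)) (array([ 0.4714, -0.2952,  0.0445]), np.float64(0.0052715535607420665))
jaw top corner (array([0.576 , 0.0157, 0.0414]), np.float64(0.0014627289814398408))
in clamp 0.004977846932907771 0.017605986655565762
```

```bash
python3 -m jog '-1 8 20 -22 0 0 1;-1 7 30 -22 0 0 0;-1 7 35 -21 0 0 0;-1 0 35 0 0 0 0;-1 0 30 0 0 0 0'; python3 - <<'E'
from h import *
s=r.read_state();print(s["eef_pos"],s["eef_rot"])
for n in("side","top"):
    cv2.imwrite(f"pics/{n}2.png",r.grab_frame(n))
a=cv2.resize(cv2.imread("pics/side2.png")[150:240,340:440],None,fx=4,fy=4,interpolation=cv2.INTER_CUBIC)
b=cv2.resize(cv2.imread("pics/top2.png")[210:300,420:520],None,fx=4,fy=4,interpolation=cv2.INTER_CUBIC)
cv2.imwrite("pics/c2.png",np.hstack([a,b]))
E
```

```text
t: 3.9
eef_pos: [0.4834, -0.3248, 0.0851]
eef_rot: [[0.997, 0.013, -0.077], [0.077, -0.005, 0.997], [0.013, -1.0, -0.006]]
contact_force: [-0.7, 0.1, 0.4]
opening: 0.0853
[ 0.48336278 -0.32479594  0.08505208] [[ 0.99692625  0.01294477 -0.07726896]
 [ 0.07733893 -0.00499408  0.99699235]
 [ 0.01251995 -0.99990374 -0.00597986]]
```

View pics/c2.png

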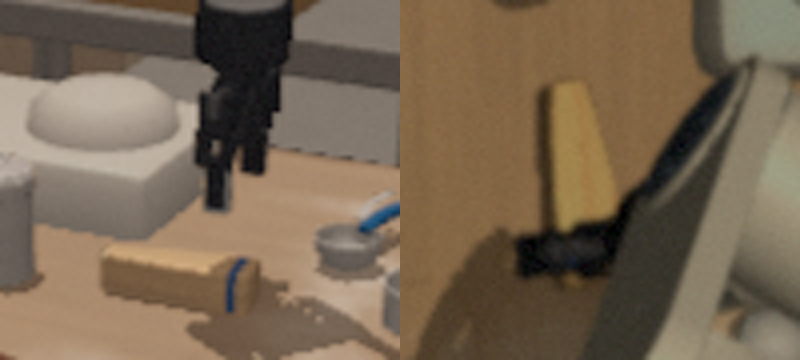

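The open fingers straddle the blue band in both views (side about (395,195), top about (560,250) in the crop). I shift back 7 mm and go down to close.

```bash
python3 -m jog '-1 -8 15 3 0 0 1;-1 0 30 0 0 0 0;-1 0 25 0 0 0 0;-1 0 4 0 0 0 0;-1 0 0 0 0 0 0'
```

```text
t: 4.42
eef_pos: [0.4739, -0.3192, 0.0127]
eef_rot: [[0.997, -0.009, -0.08], [0.08, -0.005, 0.997], [-0.009, -1.0, -0.005]]
contact_force: [0.2, -0.5, 0.9]
opening: 0.0854
```

```bash
python3 -m jog '-1 1.5 2.5 0 0 0 -0.5;1 0 0 0 0 0 0;1 0 0 0 0 0 0;1 0 0 0 0 0 0;1 0 0 0 0 0 0' && python3 -m jog '1 0 0 0 0 0 0;1 0 0 0 0 0 0;1 0 0 0 0 0 0;1 0 0 0 0 0 0;1 0 0 0 0 0 0'
```

```text
t: 4.83
eef_pos: [0.4788, -0.3204, 0.0174]
eef_rot: [[0.997, 0.007, -0.081], [0.081, -0.009, 0.997], [0.007, -1.0, -0.01]]
contact_force: [0.5, -0.8, -2.0]
opening: 0.0426
t: 5.25
eef_pos: [0.4792, -0.3209, 0.019]
eef_rot: [[0.997, 0.009, -0.081], [0.081, -0.011, 0.997], [0.008, -1.0, -0.011]]
contact_force: [0.3, -0.3, -1.3]
opening: 0.0425
```

```bash
python3 -m jog '1 0 -20 0 0 0 0;1 0 -20 0 0 0 0;1 0 -20 0 0 0 0;1 0 -5 0 0 0 0;1 0 0 0 0 0 0'; python3 - <<'E'
from h import *
print(r.read_state()["qpos"])
for n in("side","top"):
    cv2.imwrite(f"pics/{n}3.png",r.grab_frame(n))
a=cv2.resize(cv2.imread("pics/side3.png")[150:240,340:440],None,fx=4,fy=4,interpolation=cv2.INTER_CUBIC)
b=cv2.resize(cv2.imread("pics/top3.png")[210:300,420:520],None,fx=4,fy=4,interpolation=cv2.INTER_CUBIC)
cv2.imwrite("pics/c3.png",np.hstack([a,b]))
E
```

```text
t: 5.67
eef_pos: [0.4769, -0.3191, 0.0838]
eef_rot: [[0.997, 0.004, -0.081], [0.081, -0.007, 0.997], [0.004, -1.0, -0.008]]
contact_force: [-0.0, -1.4, -2.3]
opening: 0.0427
[ -33.80684783   25.88875977  106.87798687   -0.30365404   46.79444849
 -128.23706637]
```

View pics/c3.png

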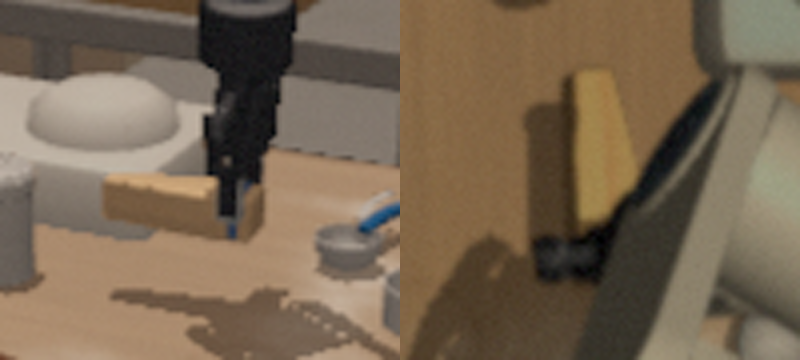

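The wedge is held level by its band and is clear of the table. I measure the grip offset.

```bash
python3 - <<'E'
from fit import *
np.set_printoptions(precision=4,suppress=True)
def T(u,v,ox,oy,bx=0,by=0): return np.array([(u-bx+.5)/4-.5+ox,(v-by+.5)/4-.5+oy])
S=lambda u,v:T(u,v,340,150); B=lambda u,v:T(u,v,420,210,400,0)
o=[("side",(.115,.012,.036),S(104,174)),("side",(.115,.012,0),S(104,216)),("side",(0,.022,0),S(231,238)),("side",(-.015,.022,0),S(245,241)),
("top",(.115,.012,.036),B(575,71)),("top",(.115,-.012,.036),B(608,69))]
def f(p): return np.concatenate([proj(n,place(p[[0,1,3]],[P])+[0,0,p[2]])[0]-x for n,P,x in o])
q=least_squares(f,[.476,-.32,.06,.08],loss="soft_l1");print(q.x,f(q.x).reshape(-1,2))
E
```

```text
[ 0.4725 -0.3105  0.0741  0.044 ] [[-0.2673 -0.2933]
 [-0.3931 -0.4916]
 [-0.0841  0.4269]
 [ 0.8893  0.4007]
 [-0.8824  0.0272]
 [ 1.0193 -0.0398]]
```

```bash
python3 -m jog '1 0 -25 0 0 0 0;1 5 0 41 0 0 0;1 5 0 41 0 0 0;1 5 0 41 0 0 0;1 5 0 41 0 0 0' && python3 -m jog '1 5 0 41 0 7 0;1 5 0 41 0 7 0;1 0 0 41 0 7 0;1 0 0 20 0 0 0;1 0 0 0 0 0 0'; python3 -c "
from h import *
print(r.read_state()['eef_rot'],r.read_state()['eef_pos'])"
```

```text
t: 6.18
eef_pos: [0.482, -0.1572, 0.102]
eef_rot: [[0.997, 0.0, -0.071], [0.071, -0.007, 0.997], [-0.0, -1.0, -0.007]]
contact_force: [0.8, -0.5, -1.9]
opening: 0.0428
t: 6.6
eef_pos: [0.4962, -0.0203, 0.0955]
eef_rot: [[0.965, -0.008, 0.263], [-0.263, -0.004, 0.965], [-0.007, -1.0, -0.006]]
contact_force: [-0.6, -1.0, -1.4]
opening: 0.0426
[[ 0.96469529 -0.00814286  0.26324266]
 [-0.26328185 -0.00416983  0.96470994]
 [-0.00675782 -0.99995815 -0.00616649]] [ 0.49623438 -0.02028873  0.09550211]
```

```bash
python3 -m jog '1 -12 5 19 0 2 0;1 -11 5 18 0 0 0;1 0 10 0 0 0 0;1 0 5 0 0 0 0;1 0 0 0 0 0 0'; python3 - <<'E'
from h import *
print(r.read_state()['eef_rot'])
for n in("side","top"):
    cv2.imwrite(f"pics/{n}4.png",r.grab_frame(n))
a=cv2.resize(cv2.imread("pics/side4.png")[200:320,250:350],None,fx=4,fy=4,interpolation=cv2.INTER_CUBIC)
b=cv2.resize(cv2.imread("pics/top4.png")[180:300,270:370],None,fx=4,fy=4,interpolation=cv2.INTER_CUBIC)
cv2.imwrite("pics/c4.png",np.hstack([a,b]))
E
```

```text
t: 7.02
eef_pos: [0.4816, 0.0226, 0.0648]
eef_rot: [[0.956, -0.014, 0.293], [-0.293, -0.005, 0.956], [-0.012, -1.0, -0.009]]
contact_force: [-1.1, -0.2, -1.6]
opening: 0.0429
[[ 0.95601839 -0.01394366  0.2929751 ]
 [-0.29306911 -0.00521279  0.95607705]
 [-0.01180399 -0.99988919 -0.00906998]]
```

View pics/c4.png

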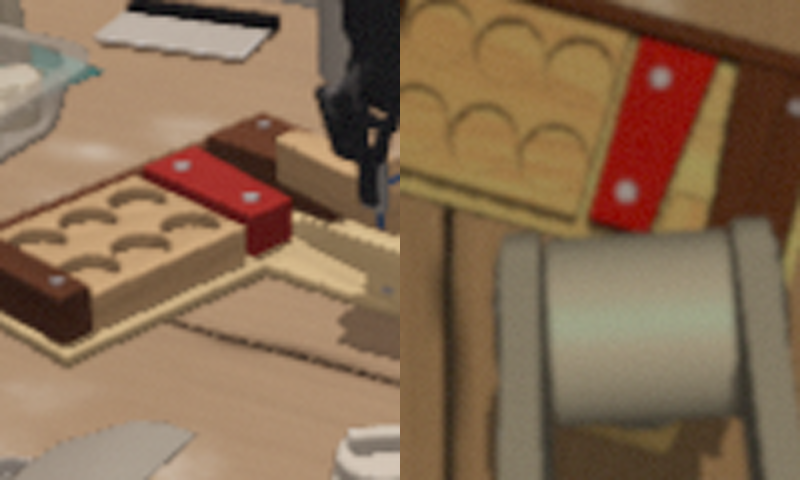

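The wedge hovers over the slot. The side view shows its thin end at about (319,236), with the cheek behind it. I compare the predicted and seen tip positions.

```bash
python3 - <<'E'
from fit import *
np.set_printoptions(precision=1,suppress=True)
p=[.4816-.956*.0035,.0226+.293*.0035,-.2975]
P=place(p,[(.115,.012,.036),(.115,-.012,.036)])+[0,0,.0508]
P2=place(p,[(.115,.012,0)])+[0,0,.0508]
P=np.r_[P,P2]
print("top crop",(proj("top",P)-[270,180]+.5)*4-.5+[400,0]);print("side crop",(proj("side",P)-[250,200]+.5)*4-.5)
pc=[.566,.0005,-.302]
for y in(-.016,.008):
  q=place(pc,[(.028,y,.01)]);print((proj("top",q)-[270,180]+.5)*4-.5+[400,0])
im=cv2.imread("pics/top4.png")
b=cv2.resize(im[215:245,325:355],None,fx=16,fy=16,interpolation=cv2.INTER_CUBIC)
cv2.imwrite("pics/c5.png",b)
E
```

```text
top crop [[673.4 194.2]
 [711.5 205.3]
 [672.4 201.9]]
side crop [[278.4 132.2]
 [302.5 122.2]
 [279.7 177.2]]
[[709.8 215.5]]
[[673.7 204.8]]
```

View pics/c5.png

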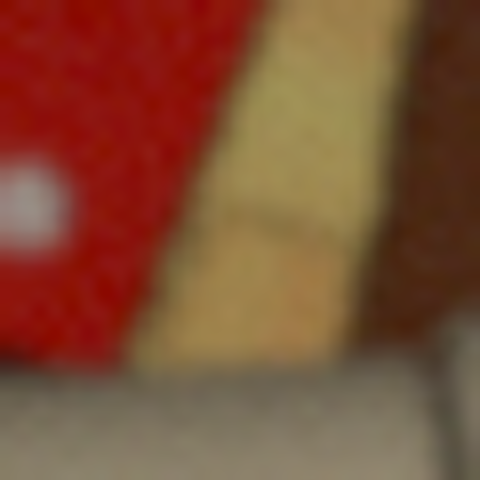

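Seen and predicted tip agree to about 1 mm: 24 mm inside the mouth, y = -4 mm. I lower it.

```bash
python3 -m jog '1 0 15 0 0 0 -1.2;1 0 15 0 0 0 0;1 0 3 0 0 0 0;1 0 2 0 0 0 0;1 0 0 0 0 0 0'
```

```text
t: 7.53
eef_pos: [0.4866, 0.0198, 0.0318]
eef_rot: [[0.955, 0.015, 0.297], [-0.297, -0.009, 0.955], [0.017, -1.0, -0.005]]
contact_force: [-1.8, 8.4, 0.1]
opening: 0.0426
```

```bash
python3 -m jog '1 -4 0 2.5 0 0 0.8;1 0 0 1 0 0 0;1 0 0 0 0 0 0'
```

```text
t: 7.78
eef_pos: [0.485, 0.0231, 0.0328]
eef_rot: [[0.954, 0.001, 0.298], [-0.298, -0.005, 0.954], [0.003, -1.0, -0.004]]
contact_force: [0.0, 0.6, -1.0]
opening: 0.0424
```

```bash
python3 -m jog '1 0 4 0 0 0 0;1 0 3 0 0 0 0;1 0 2 0 0 0 0;1 0 0 0 0 0 0'
```

```text
t: 8.12
eef_pos: [0.4864, 0.0225, 0.0276]
eef_rot: [[0.954, 0.004, 0.299], [-0.299, -0.005, 0.954], [0.005, -1.0, -0.003]]
contact_force: [-1.0, -0.5, -0.8]
opening: 0.0427
```

```bash
python3 -m jog '1 0 3 0 0 0 0;1 0 2 0 0 0 0;1 0 1 0 0 0 0' ; python3 -m jog '1 0 2.5 0 0 0 0;1 0 1.5 0 0 0 0'
```

```text
t: 8.37
eef_pos: [0.4871, 0.0224, 0.027]
eef_rot: [[0.954, 0.005, 0.3], [-0.3, -0.004, 0.954], [0.006, -1.0, -0.003]]
contact_force: [-0.1, -0.2, 0.5]
opening: 0.0425
t: 8.53
eef_pos: [0.4872, 0.0223, 0.0269]
eef_rot: [[0.954, 0.006, 0.3], [-0.3, -0.004, 0.954], [0.007, -1.0, -0.002]]
contact_force: [-6.2, 1.3, 19.3]
opening: 0.0425
```

On the tongue (19 N up). I release.

```bash
python3 -m jog '1 0 -0.5 0 0 0 0;-1 0 0 0 0 0 0;-1 0 0 0 0 0 0;-1 0 0 0 0 0 0;-1 0 0 0 0 0 0'; python3 -m jog '-1 0 0 0 0 0 0;-1 0 -25 0 0 0 0;-1 0 -40 0 0 0 0;-1 0 -40 0 0 0 0;-1 -40 0 0 0 0 0'; python3 -m jog '1 -40 0 0 0 0 0;1 -40 0 0 0 0 0;1 -20 0 0 0 0 0;1 0 0 0 0 0 0;1 0 0 0 0 0 0';python3 - <<'E'
from h import *
for n in("side","top"):
    cv2.imwrite(f"pics/{n}6.png",r.grab_frame(n))
a=cv2.resize(cv2.imread("pics/side6.png")[210:310,270:370],None,fx=4,fy=4,interpolation=cv2.INTER_CUBIC)
b=cv2.resize(cv2.imread("pics/top6.png")[195:295,280:380],None,fx=4,fy=4,interpolation=cv2.INTER_CUBIC)
cv2.imwrite("pics/c6.png",np.hstack([a,b]))
E
```

```text
t: 8.95
eef_pos: [0.4878, 0.0218, 0.0277]
eef_rot: [[0.954, 0.008, 0.301], [-0.301, -0.004, 0.954], [0.009, -1.0, -0.002]]
contact_force: [-0.3, -0.1, 0.0]
opening: 0.0854
t: 9.37
eef_pos: [0.4531, 0.0336, 0.134]
eef_rot: [[0.953, 0.006, 0.302], [-0.302, -0.005, 0.953], [0.007, -1.0, -0.003]]
contact_force: [2.6, 1.2, 1.8]
opening: 0.0855
t: 9.78
eef_pos: [0.3499, 0.0649, 0.1344]
eef_rot: [[0.953, 0.008, 0.302], [-0.302, -0.004, 0.953], [0.009, -1.0, -0.002]]
contact_force: [0.8, -0.1, 0.1]
opening: 0.0254
```

View pics/c6.png

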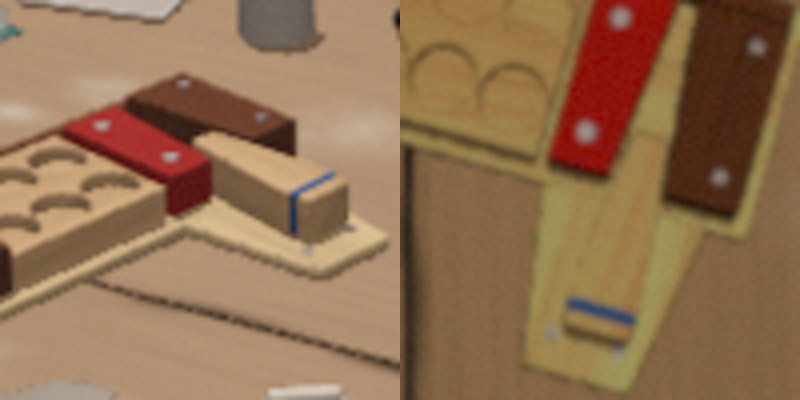

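The wedge lies flat in the mouth and is let go. The side view shows its butt at about (352,263), the top view its band at (430,272), and the jaw gap to the mould is still visible. Now I close the fingers and come down behind the butt.

```bash
python3 -m jog '1 35 0 0 0 0 -0.5;1 35 20 0 0 0 0;1 10 35 0 0 0 0;1 0 35 0 0 0 0;1 0 20 0 0 0 0'; python3 -m jog '1 0 4 0 0 0 0;1 0 0 0 0 0 0'
```

```text
t: 10.3
eef_pos: [0.4461, 0.0374, 0.0253]
eef_rot: [[0.952, 0.035, 0.304], [-0.304, -0.005, 0.953], [0.035, -0.999, 0.005]]
contact_force: [-1.5, 1.0, 0.2]
opening: 0.0004
t: 10.47
eef_pos: [0.4465, 0.036, 0.0165]
eef_rot: [[0.952, 0.028, 0.306], [-0.306, -0.006, 0.952], [0.029, -1.0, 0.003]]
contact_force: [-0.6, -1.2, 0.7]
opening: 0.0001
```

```bash
python3 -m jog '1 0 -5 0 0 0 1.5;1 4 0 -1 0 0 0;1 8 0 0 0 0 0;1 8 0 0 0 0 0' ; python3 -m jog '1 8 0 0 0 0 0;1 8 0 0 0 0 0'
```

```text
t: 10.8
eef_pos: [0.467, 0.028, 0.0231]
eef_rot: [[0.952, 0.003, 0.306], [-0.306, 0.002, 0.952], [0.002, -1.0, 0.002]]
contact_force: [-1.2, 0.2, -1.0]
opening: -0.0001
t: 10.97
eef_pos: [0.4848, 0.0226, 0.0245]
eef_rot: [[0.952, 0.006, 0.306], [-0.306, 0.001, 0.952], [0.005, -1.0, 0.003]]
contact_force: [-3.6, 4.9, -0.6]
opening: 0.0003
```

```bash
python3 -m jog '1 8 0 0 0 0 0;1 8 0 0 0 0 0'
```

```text
t: 11.13
eef_pos: [0.5005, 0.0177, 0.0249]
eef_rot: [[0.952, 0.004, 0.307], [-0.307, 0.002, 0.952], [0.003, -1.0, 0.003]]
contact_force: [-1.2, 2.2, 0.5]
opening: 0.0001
```

```bash
python3 -m jog '1 6 0 0 0 0 0;1 5 0 0 0 0 0'; python3 -m jog '1 4 0 0 0 0 0;1 4 0 0 0 0 0'; python3 -m jog '1 4 0 0 0 0 0'
```

```text
t: 11.3
eef_pos: [0.5114, 0.0143, 0.0249]
eef_rot: [[0.952, 0.002, 0.308], [-0.308, 0.003, 0.952], [0.001, -1.0, 0.003]]
contact_force: [-5.2, 5.6, 2.4]
opening: -0.0001
t: 11.47
eef_pos: [0.518, 0.0123, 0.0246]
eef_rot: [[0.951, -0.003, 0.308], [-0.308, 0.004, 0.951], [-0.004, -1.0, 0.003]]
contact_force: [-5.9, 5.7, 3.8]
opening: 0.0003
t: 11.55
eef_pos: [0.5188, 0.0117, 0.0241]
eef_rot: [[0.951, -0.01, 0.309], [-0.309, 0.005, 0.951], [-0.011, -1.0, 0.002]]
contact_force: [-20.5, 11.9, 14.4]
opening: -0.0
```

```bash
python3 -m jog '1 4 0 0 0 0 0'; python3 -m jog '1 4 0 0 0 0 0.5'
```

```text
t: 11.63
eef_pos: [0.5186, 0.0112, 0.0235]
eef_rot: [[0.951, -0.019, 0.309], [-0.309, 0.006, 0.951], [-0.02, -1.0, 0.0]]
contact_force: [-16.9, 11.1, 12.7]
opening: -0.0002
t: 11.72
eef_pos: [0.5181, 0.0109, 0.0229]
eef_rot: [[0.95, -0.036, 0.31], [-0.31, 0.01, 0.951], [-0.037, -0.999, -0.001]]
contact_force: [-15.8, 8.6, 11.4]
opening: 0.0001
```

The push has stopped at about 20 N. I back off and look.

```bash
python3 -m jog '1 -10 0 0 0 0 0;1 -25 0 0 0 0 -1.5;1 -30 -5 0 0 0 0;1 -20 -35 0 0 0 0;1 -20 -40 0 0 0 0'; python3 -m jog '1 -40 -40 0 0 0 0;1 -30 0 0 0 0 0;1 0 0 0 0 0 0';python3 - <<'E'
from h import *
for n in("side","top"):
    cv2.imwrite(f"pics/{n}7.png",r.grab_frame(n))
a=cv2.resize(cv2.imread("pics/side7.png")[210:310,270:370],None,fx=4,fy=4,interpolation=cv2.INTER_CUBIC)
b=cv2.resize(cv2.imread("pics/top7.png")[195:295,280:380],None,fx=4,fy=4,interpolation=cv2.INTER_CUBIC)
cv2.imwrite("pics/c7.png",np.hstack([a,b]))
E
```

```text
t: 12.13
eef_pos: [0.4183, 0.0421, 0.099]
eef_rot: [[0.95, -0.015, 0.311], [-0.311, 0.0, 0.95], [-0.014, -1.0, -0.004]]
contact_force: [0.7, -0.2, 0.8]
opening: 0.0002
t: 12.38
eef_pos: [0.3624, 0.0613, 0.1351]
eef_rot: [[0.95, -0.005, 0.312], [-0.312, 0.001, 0.95], [-0.005, -1.0, -0.001]]
contact_force: [-0.3, -0.2, -1.6]
opening: -0.0
```

View pics/c7.png

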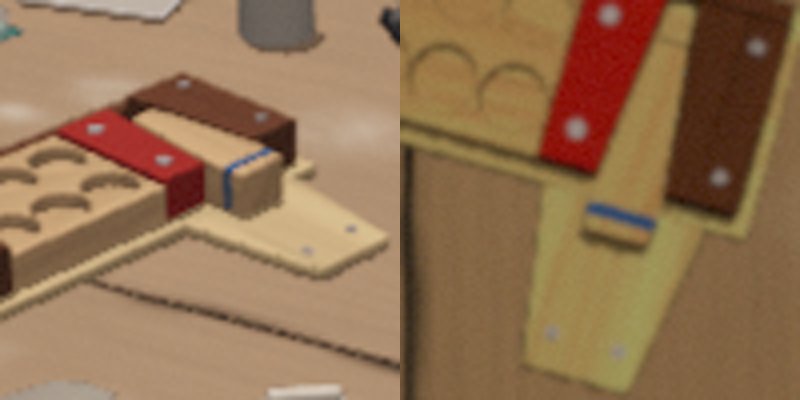

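The jaw sits flush on the mould: the light gap seen earlier at (554,170) in the crop is gone. The wedge is flat and in line, with its butt at (345,256). I do one more push to confirm it no longer moves.

```bash
python3 -m jog '1 35 20 0 0 0 0;1 30 40 0 0 0 0;1 20 35 0 0 0 0;1 10 10 0 0 0 0;1 0 2 0 0 0 0'; python3 -m jog '1 20 0 0 0 0 0;1 0 0 0 0 0 0'
```

```text
t: 12.9
eef_pos: [0.4677, 0.0307, 0.0302]
eef_rot: [[0.951, 0.016, 0.309], [-0.309, 0.002, 0.951], [0.015, -1.0, 0.007]]
contact_force: [-0.3, -0.7, 0.6]
opening: -0.0001
t: 13.07
eef_pos: [0.4871, 0.0234, 0.0277]
eef_rot: [[0.951, 0.012, 0.31], [-0.31, 0.001, 0.951], [0.011, -1.0, 0.005]]
contact_force: [1.1, -0.7, -0.2]
opening: -0.0001
```

```bash
python3 -m jog '1 15 0 0 0 0 0;1 12 0 0 0 0 0'; python3 -m jog '1 6 0 0 0 0 0'; python3 -m jog '1 6 -0.5 0 0 0 0'; python3 -m jog '1 6 -0.5 0 0 0 0'
```

```text
t: 13.23
eef_pos: [0.5111, 0.0145, 0.0269]
eef_rot: [[0.95, 0.008, 0.311], [-0.311, 0.001, 0.95], [0.007, -1.0, 0.003]]
contact_force: [-0.8, -0.4, 0.4]
opening: 0.0002
t: 13.32
eef_pos: [0.5181, 0.0122, 0.0272]
eef_rot: [[0.95, 0.008, 0.311], [-0.311, 0.001, 0.95], [0.008, -1.0, 0.003]]
contact_force: [-0.3, 0.5, 0.1]
opening: -0.0001
t: 13.4
eef_pos: [0.5192, 0.0113, 0.027]
eef_rot: [[0.95, -0.002, 0.313], [-0.313, 0.003, 0.95], [-0.003, -1.0, 0.002]]
contact_force: [-30.6, 26.2, 22.2]
opening: 0.0
t: 13.48
eef_pos: [0.5188, 0.0108, 0.0266]
eef_rot: [[0.949, -0.014, 0.314], [-0.314, 0.005, 0.949], [-0.015, -1.0, 0.0]]
contact_force: [-19.4, 16.3, 14.0]
opening: 0.0002
```

Solid: 40 N and no further travel. I back off, check the bystanders and hand in.

```bash
python3 -m jog '1 -10 0 0 0 0 0;1 -25 0 0 0 0 0;1 -30 -5 0 0 0 0;1 -20 -35 0 0 0 0;1 -20 -40 0 0 0 0'; python3 -m jog '1 -30 -40 0 0 0 0;1 -20 0 0 0 0 0;1 0 0 0 0 0 0;1 0 0 0 0 0 0';python3 - <<'E'
from h import *
a=cv2.imread("pics/top0.png");m=cv2.imread("pics/top7.png");b=r.grab_frame("top")
g=[cv2.GaussianBlur(x,(3,3),0) for x in(a,m,b)]
for n,(u,v) in dict(shaker=(459,191),cutter=(182,250),tape=(187,284),dessert=(180,206),wedge=(430-0-95,252-0),jaw=(328,215)).items():
    ref=a if n not in("wedge","jaw") else m
    t=ref[v-14:v+14,u-14:u+14]; w=b[v-24:v+24,u-24:u+24]
    _,s,_,l=cv2.minMaxLoc(cv2.matchTemplate(w,t,cv2.TM_CCOEFF_NORMED));print(n,round(s,2),l[0]-10,l[1]-10)
s=r.read_state();print(s["t"],s["contact_force"],np.abs(s["dq"]).max())
r.sign_off()
E
```

```text
t: 13.9
eef_pos: [0.4148, 0.0435, 0.1025]
eef_rot: [[0.948, -0.026, 0.316], [-0.316, 0.004, 0.949], [-0.027, -1.0, -0.004]]
contact_force: [0.8, -0.2, 0.8]
opening: -0.0003
t: 14.23
eef_pos: [0.3708, 0.0588, 0.1439]
eef_rot: [[0.949, -0.017, 0.315], [-0.315, 0.006, 0.949], [-0.018, -1.0, -0.0]]
contact_force: [-0.6, -0.4, 0.3]
opening: 0.0
shaker 1.0 0 0
cutter 0.99 0 0
tape 0.99 0 0
dessert 1.0 0 0
wedge 0.99 0 0
jaw 0.99 0 0
14.2833 [-0.38821062 -0.6191427   0.90436271] 2.480164114989537
the job is handed in; nothing more can be done
```

The wedge is driven home, the red jaw is tight on the mould, and I handed the job in at 14.3 s. `sign_off` gives no verdict, so the evidence below is my own.

I gripped the wedge at its blue band and laid it flat on the tongue with the thin end about 30 mm inside the mouth. I let go with the gap between jaw and mould still showing. Then I pushed the butt with closed fingers until it stopped.

- **Tightness:** A second push read about 40 N level force and gained no more than the measurement noise. The pictures after the first push show no gap at the mould, and the jaw had moved about 6.7 mm from its start. I have no direct reading of the jaw joint.
- **Wedge:** By the tool position its thin end is about 93 mm inside the mouth, against roughly 95 mm expected. In the pictures it looks flat and in line with the slot.
- **Bystanders:** Matching the first and last top views showed no shift for shaker, tape, cutter or custard cup. The wedge and jaw also stayed put between the second push and hand-in.
- **Disagreements:**
  - Heights measured from two views ran up to 8 mm off, so I set the wedge down by force.
  - On the way down the wedge touched the side of the slot with about 8 N; I moved it back about 3 mm and it came free.
  - The second push's level force, about 40 N at its peak, came near the 40 N limit for the arm and gripper body. It went through the fingertips.

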